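# Set the expanding shelf riser to its length mark and hold it locked

### The arm

A 7-joint arm with a two-finger parallel gripper is mounted at the origin on the work surface. World frame = base frame: x ahead of the robot, y to its left, z up, the work surface at z = 0. Lengths are in m, angles in rad, forces in N, time in s.
With the tool pointing down it reaches from about 0.425 to 0.875 m from the base axis. Payload 4.7 kg.
Tool frame: the origin (TCP) lies between the finger pads, 19 mm behind the fingertips; this is the grasp point; z points along the fingers, y is the line along which they close (so a half turn about z gives the same grasp; the last joint's range is limited). The gripper opens to 87 mm and grips with 3 to 60 N. Pads are 19 mm wide; open, the fingers measure 117 mm over their backs; the gripper's body (75 mm by 190 mm) begins 51 mm behind the grasp point.
Start: joints at [1.15, 0.321, -0.07, 1.45, 0.023, 1.371, -0.057], TCP at [0.274, -0.59, 0.241] pointing down, gripper open.
Joint ranges: [-2.86, 2.86], [-0.3, 2.09], [-1.38, 1.24], [0.06, 2.45], [-1.56, 4.7], [0.09, 2.05], [-2.69, 2.69]. Speed limits (rad/s): [2.57, 2.57, 3.14, 3.14, 3.14, 3.14, 3.14].

### API

Orientations are given as a rotation vector (axis times angle).
In Python, from cell import manip, optics, models gives the robot as it stands.
- The arm moves only by the tool jog_arm, never from a script. Its argument "series" is one flat list of numbers, 7 for each row, row after row: the shift along the tool's x, y, z each as a share of 250 mm, from -1 to 1, then the turn, a rotation vector about the tool's x, y, z each as a share of pi rad, from -1 to 1, then the opening, from -1 (shut) to 1 (fully open). A call has 1 to 5 rows; each row is the pose to reach, as a shift and turn from the pose commanded when the call began, along the tool's axes at that moment, turning the shorter way round; what a row does not reach only later rows make up. A row lasts 1/10 s, in which the tool goes at most 50 mm and 8.59 degrees, less where a joint would pass 70% of its speed; a pose out of reach is approached as far as the arm can. A call with a number of a shift or a turn outside -1 to 1 is refused whole. A call with a gripper value outside its range is refused whole. The fingers move at their own pace and stop on an object; "grip_force" is the grip in N (left out, the last holds). Time passes only in rows, so rows that repeat a pose let the fingers close. It gives the time, the measured TCP pose, the force, the opening and the grip force at its end, in the units of the state.
- manip.get_state(): the state, without advancing time (a new reading comes with each control period).
- optics.capture(name): name is "side" or "top"; returns a dict with "color" (480x640x3 uint8, red, green, blue), "depth" (480x640 float32, m along the optical axis (not along the pixel's ray), 0 where there is no reading), "intrinsics" (3x3 intrinsics, pixels), "rvec" (rotation vector, rad) and "tvec" (3), from world to camera coordinates, as OpenCV has them. Camera axes: x right, y down, z forward; pixel columns grow to the right and rows downward; lengths in m; the calibration is good to about 2 mm. A picture is of the moment at which its call begins.
- manip.finish_job(): hands the job in; it is judged then, once.
Trained networks look in the newest picture that a camera, given by its name, has taken for a name from the list of things; names that differ only in an ending like _2 or _b are one class to them, and where a whole thing is asked for, a point or a joint stands for the part that bears it (a point fixed in the world has none). Each returns a list of dicts, best first, with "score" (0 to 1); they miss things now and then, are a little off and sometimes report something else, mostly with a low value. They report only what shows in the picture. A call takes as long as a camera call. They do not tell look-alikes from the thing itself.
- models.boxes_of(camera, thing): "location" ([column, row] in pixels, amid what is visible of it).
- models.pinpoint(camera, thing): "location" ([column, row] in pixels: a listed point, or the origin of a listed thing).
The state is a dict: "time_s": time; "q": joint angles; "qd": joint speeds; "effort": joint torques, N m; "position": TCP position; "eef_rot": TCP orientation; "contact_force": force on the tool from outside, world axes, zero at the start; "moment": the same for the moment, N m; "width": finger opening in m; "grasp_force": force on a finger pad.
Only numpy, scipy, OpenCV 4.12 (cv2) and the standard library are available. Lean on these libraries where they do the work, as an engineer would, in place of code of your own. Each camera call takes 0.05 s, during which the arm holds its last target. There are 200 camera calls.

### The job

Lift the blue roll of label tape up off the post of the shelf riser's sliding leg and set it down gently, flat, in the grey tray. Then slide the leg out until its white index stands at the red length clip, and only there, while holding the leg at the clip, squeeze its red cam lever fully shut against the grey block. Finish still gripping block and lever with the leg held at the clip, because a spring pulls it back in; leave the red clip and everything else on the worktop where it is.

Things in the scene. Friction and masses are not known exactly. Their poses are not given: they have to be found in the camera images.
- riser: Expandable shelf riser, fixed to the worktop: wooden deck 160 (x) x 240 (y) mm, its top 70 mm above the worktop. Origin: on the worktop under the deck's centre. +y is the way the leg slides out; z up. A small green tin stands on the deck near x = -55, y = -100 mm.
- leg (a joint): How far the sliding leg is out along riser +y, in m: 0 = in (as it starts), 0.13 most. A spring always pulls it back in (about 2 N at 0, 6 N at 0.13): let go, it slides back, even with the lever shut. With the leg in, its block's centre is at riser x = 0, y = -60 mm. A white end panel rides 190 mm ahead of the block.
- lever (a joint): Red cam lever riding on the leg beside the block's +x face: 0 = shut flat against it, 0.35 to 0.47 rad = open, as it starts. Upright pivot 18 mm in +x and 22 mm in -y from the block's centre; paddle 10 mm thick, 33 mm long towards +y, 8 to 32 mm above the deck. It stays where left and takes about 4 N at its tip to move.
- leg_grip (a point): TCP place for the squeeze, fingers closing along riser x: midway between the block's -x face and the shut lever's outer face (36 mm apart), 5 mm in +x of the block's centre, 32 mm above the deck. The open lever reaches at most 35 mm in +x from here: open the fingers 75 mm or more. Axes as the riser's.
- leg_index (a point): Outer end of the white index tab (4 mm wide in y) on the leg's carriage, 66 mm in riser +x from the block's centre and level with it in y. Axes as the riser's.
- mark (a joint): Place of the red length clip along the riser's +y, in m, on the scale of joint leg: the leg's index is at the clip when joint leg equals joint mark.
- mark_clip (a point): Top centre of the red length clip, 10 mm wide in y and 14 mm in x, 16 mm high, on the deck's +x edge. Axes as the riser's.
- roll: Roll of blue label tape, a ring 58 mm outside, 22 mm bore, 24 mm high, about 90 g; at the start upright on the leg's post, resting on the grey block, 44 mm above the deck. Origin: centre of its underside.
- tray: Grey open tray fixed to the worktop, 150 x 150 mm outside, 5 mm walls, 30 mm high, floor 5 mm thick, empty. Origin: centre of its underside.
- tin: Bystander: small green tin on the riser's deck, 32 mm wide, 45 mm high. Origin: centre of its underside.
- can: Bystander: red food can, 66 mm wide, 75 mm high, on the worktop beyond the tray (+x). Origin: centre of its underside.
- lid_ring: Bystander: brass jar band 70 mm wide, 14 mm high, to the right (-y) of the tray. Origin: centre of its underside.
- jar_a: Bystander: preserve jar 72 mm wide, 110 mm high, at the far edge of the worktop. Origin: centre of its underside.
- jar_b: Bystander: amber jar 80 mm wide, 130 mm high, at the far edge. Origin: centre of its underside.
- jar_c: Bystander: red jar 68 mm wide, 90 mm high, at the far edge. Origin: centre of its underside.
- oil: Bystander: green oil bottle 68 mm wide, 200 mm high, on the left. Origin: centre of its underside.
- leg_block (a point): Centre of the top of the leg's grey block, 44 mm above the deck: block 26 mm (x) x 28 mm (y). From it rises the steel post, 16 mm thick and 28 mm high, that carries the roll. The block stands on a carriage plate 110 mm (x) x 40 mm (y), its top 8 mm above the deck. Axes as the riser's.
- crossbar (a point): Middle of the top edge of the leg's crossbar, 32 mm above the deck: 96 mm long in x, 8 mm thick, from 14 to 22 mm in +y of the block's centre, touching the block. Open fingers astride the block push the leg out with their sides against it, and the spring keeps it against them.
Mind the look-alikes: they are no part of the job. Of the things that look like the roll, the smaller one is meant. Several things have the shape of the tray; the one meant has the colours described above.

How it is judged:
On the way, in this order (a step that is already met when the one before it is completed fails the run):
1. the tape roll lies flat in the tray, let go and at rest (x of roll in the frame of tray between -0.045 and 0.045 m and y of roll in the frame of tray between -0.045 and 0.045 m and z of roll in the frame of tray below 0.01 m and angle between roll's own z axis and vertical below 0.1 rad and linear speed of roll below 0.03 m/s and contact force between the fingers and roll below 0.05 N), for 0.2 s.
2. the leg's index is at the red clip while the lever is still open (y of leg_index in the frame of mark_clip between -0.005 and 0.005 m and value of joint lever above 0.2 rad), for 0.1 s.
3. the cam lever is shut with the leg at the red clip (y of leg_index in the frame of mark_clip between -0.006 and 0.006 m and value of joint lever below 0.07 rad), for 0.2 s.
At the end, for the whole second after the job is handed in: The roll lies flat on the tray's floor, free and at rest; the leg's index is within 6 mm of the middle of the red clip and still; the lever is shut (below 0.07 rad); and the fingers are still gripping, pressing on the lever with more than 2 N and on the leg with its lever with more than 4 N in all (all of step 1 and all of step 3 and contact force between the fingers and leg above 4 N and contact force between the fingers and lever above 2 N and velocity of joint leg between -0.01 and 0.01 m/s); the arm keeps its last pose, push and grip.
It fails at once if the lever is shut while the leg is away from the red clip (value of joint lever below 0.12 rad and (y of leg_index in the frame of mark_clip below -0.01 m or y of leg_index in the frame of mark_clip above 0.01 m)).
It fails at once if the roll is dropped or thrown (contact force between the fingers and roll below 0.05 N and linear speed of roll above 0.7 m/s).
It fails at once if the red clip is pushed along (distance of mark_clip from where it was at the start of the episode above 0.006 m).
It fails at once if a bystander is disturbed (distance of any of tin, can, lid_ring, jar_a, jar_b, jar_c, oil from where it was at the start of the episode above 0.02 m).
It also fails if it takes over 54 s, if anything falls off the work surface, if the arm or the gripper's body presses on something with over 40 N, if the wrist force passes 120 N, or if a joint passes its speed limit or range.

## Working session

There is one attempt and no reset: what is moved stays moved. The work goes in short steps, Python scripts to look and compute and a tool call to move; the robot and the scene stay as the last step left them, time stands still between calls to the robot, and variables do not carry over. Pictures are saved under pics/ and viewed, at most 10 in all, crops included, and the job is handed in when it is done.

Besides the shell and the picture viewer there is one more tool, called after "Call:" by a JSON object that holds its "op" and its "data". jog_arm: Moves the arm, as the interface text tells. Its arguments: {"type":"object","properties":{"series":{"type":"array","items":{"type":"number","minimum":-1,"maximum":1}},"grip_force":{"type":"number"}},"required":["series"]}

```bash
ls; mkdir -p pics
cat > h.py <<'E'
import numpy as np, cv2
from cell import manip, optics, models
from scipy.spatial.transform import Rotation as R
def cap(n):
    return optics.capture(n)
def world(c,uv,z=None,d=None):
    K=np.array(c["intrinsics"]);Rm=R.from_rotvec(np.ravel(c["rvec"])).as_matrix();t=np.ravel(c["tvec"])
    ray=np.linalg.inv(K)@np.array([uv[0],uv[1],1.]);o=-Rm.T@t;r=Rm.T@ray
    if z is not None: return o+r*(z-o[2])/r[2]
    if d is None: d=c["depth"][int(round(uv[1])),int(round(uv[0]))]
    return o+r*d
def cloud(c):
    K=np.array(c["intrinsics"]);Rm=R.from_rotvec(np.ravel(c["rvec"])).as_matrix();t=np.ravel(c["tvec"])
    v,u=np.mgrid[0:480,0:640];P=np.stack([u,v,np.ones_like(u)],-1)@np.linalg.inv(K).T*c["depth"][...,None]
    return (P-t)@Rm
E
python3 - <<'E'
from h import *
print(manip.get_state())
for n in("top","side"):
    c=cap(n);cv2.imwrite(f"pics/{n}1.png",c["color"][...,::-1])
    print(n,"cam at",-R.from_rotvec(np.ravel(c["rvec"])).as_matrix().T@np.ravel(c["tvec"]))
    for th in ["riser","leg_block","leg_index","mark_clip","crossbar","leg_grip","roll","tray","tin","can","lid_ring"]:
        for r in models.pinpoint(n,th)[:4]:
            print(th,np.round(r["location"],1),round(r["score"],2),np.round(world(c,r["location"]),3))
E
```

```text
pics
{'time_s': 0.0, 'q': array([ 1.15008417,  0.32181202, -0.07011402,  1.45168852,  0.02260811,
        1.37080774, -0.05690842]), 'qd': array([-3.86543437e-04,  3.60155295e-04, -1.31554540e-03, -1.54371151e-03,
        4.64504849e-05,  9.34998792e-05, -2.61081311e-04]), 'effort': array([ 1.89363236e-04, -4.91285062e+01, -4.03685672e-01, -3.12524343e+01,
       -6.38834853e-02,  4.35897731e-02,  1.43640841e-04]), 'position': array([ 0.27355291, -0.58905111,  0.24016206]), 'eef_rot': array([-3.06580754e+00, -6.77312182e-01,  8.03321586e-04]), 'contact_force': array([-0.35608717,  0.51403977,  0.52971554]), 'moment': array([0.04782856, 0.00499615, 0.04723467]), 'grasp_force': 0.0, 'width': 0.08731561303891604}
top cam at [0.40608625 0.00253643 1.51279319]
riser [301.8 259.6] 0.92 [0.513 0.068 0.075]
leg_block [320.9 261.6] 0.83 [0.502 0.013 0.143]
leg_index [325.6 239.5] 0.76 [0.57  0.001 0.073]
leg_index [471.  247.6] 0.38 [ 0.554 -0.432 -0.   ]
mark_clip [305.6 233.6] 0.45 [0.585 0.057 0.091]
mark_clip [430. 246.] 0.18 [ 0.558 -0.309  0.006]
crossbar [318.1 260. ] 0.85 [0.507 0.021
[... 695 characters left out ...]
.68 [ 0.567 -0.001  0.078]
mark_clip [378.5 374.3] 0.6 [ 0.555 -0.317  0.005]
mark_clip [310.1 231.6] 0.37 [0.586 0.053 0.088]
crossbar [283.8 244.1] 0.93 [0.496 0.014 0.136]
leg_grip [286.7 251.4] 0.71 [ 0.493 -0.008  0.136]
leg_grip [375.6 374.6] 0.53 [ 0.548 -0.315  0.008]
roll [319.5 320.7] 0.84 [ 0.498 -0.152  0.037]
roll [288.7 248.5] 0.58 [ 0.5   -0.004  0.138]
roll [288.  246.2] 0.46 [0.503 0.005 0.135]
tray [377.9 374. ] 0.55 [ 0.554 -0.316  0.006]
tin [268.9 284.4] 0.78 [ 0.433 -0.028  0.071]
tin [392.  252.4] 0.58 [ 0.753 -0.07   0.039]
can [432.4 352.3] 0.56 [ 0.666 -0.349  0.06 ]
lid_ring [411.8 421.9] 0.6 [ 0.558 -0.438  0.001]
lid_ring [289.4 249.2] 0.55 [ 0.501 -0.004  0.135]
```

View pics/top1.png

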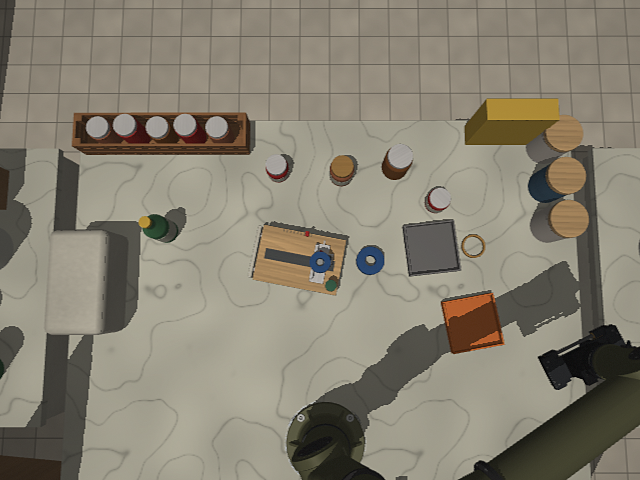

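Run:
```python
import cv2
a=cv2.imread("pics/top1.png")[190:350,250:510]; b=cv2.imread("pics/side1.png")[200:460,220:480]
cv2.imwrite("pics/crop_t.png",cv2.resize(a,None,fx=3,fy=3,interpolation=2))
cv2.imwrite("pics/crop_s.png",cv2.resize(b,None,fx=2.3,fy=2.3,interpolation=2))
```

```text
(no output)
```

View pics/crop_t.png

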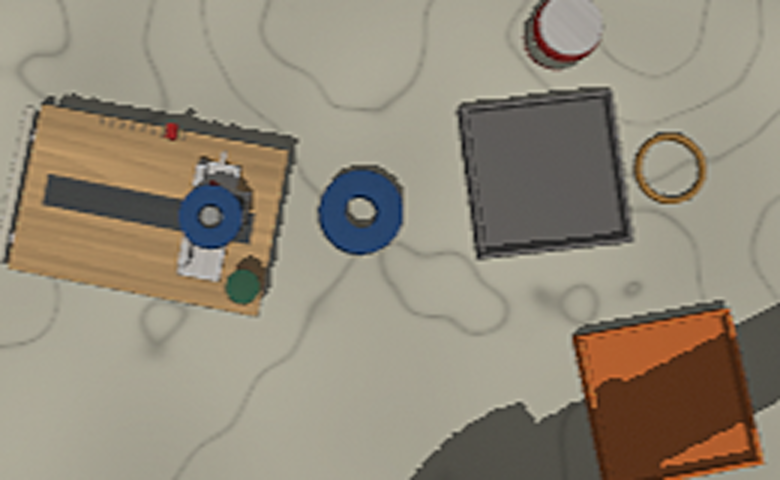

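View pics/crop_s.png

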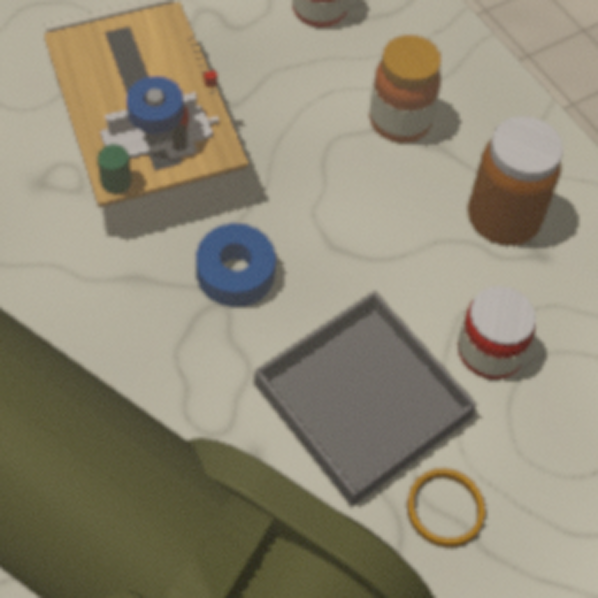

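Rolls: the small one on the post at top (320,261), and a larger one on the worktop at (370,260). The small one on the post is meant, and the crop confirms it. Trays: grey at (431,248), orange at (473,322). The grey one is meant. The red clip is at (306,233). Next I'll measure precisely.

```bash
cat >> h.py <<'E'
def comp(m,near,rad=30,k=0):
    n,l,s,c=cv2.connectedComponentsWithStats(m.astype(np.uint8))
    best=[i for i in range(1,n) if np.hypot(*(c[i]-near))<rad]
    i=max(best,key=lambda i:s[i,4]); return l==i,c[i],s[i]
E
python3 - <<'E'
from h import *
for n,deck,rl,clip,tray in(("top",(302,258),(320,261),(306,234),(431,248)),("side",(275,250),(287,246),(311,233),(378,374))):
    c=cap(n);hsv=cv2.cvtColor(c["color"],cv2.COLOR_RGB2HSV);h,s,v=[hsv[...,i].astype(int) for i in range(3)];W=cloud(c)
    red=((h<8)|(h>172))&(s>130)&(v>80)
    m,ct,st=comp(red,clip,6); print(n,"clip px",ct,st,"W@.086",world(c,ct,z=.084),"depthmed",np.median(W[m],0))
    ys,xs=np.nonzero(m); top=W[m][W[m][:,2]>.082]; print(" cliptop",top.mean(0) if len(top) else None,len(top))
    blue=(h>95)&(h<125)&(s>100)&(v>50)&(W[...,2]>.128)&(W[...,2]<.15)
    m,ct,st=comp(blue,rl,12); uv=cv2.minEnclosingCircle(np.argwhere(m)[:,::-1].astype(np.float32)); print(" roll",uv,"W",world(c,uv[0],z=.138), np.median(W[m],0))
    d=(W[...,2]>.055)&(W[...,2]<.085)&(abs(W[...,0]-.51)<.14)&(abs(W[...,1]-.06)<.17)&(h<28)&(s>60)
    P=W[d][:,:2].astype(np.float32);r=cv2.minAreaRect(P*1000);print(" deck rect",r,np.median(W[d][:,2]))
    d=(W[...,2]>.02)&(W[...,2]<.045)&(abs(W[...,0]-.55)<.11)&(abs(W[...,1]+.31)<.11)&(s<60)
    r=cv2.minAreaRect(W[d][:,:2].astype(np.float32)*1000);print(" tray rim",r,d.sum())
    g=(h>40)&(h<85)&(s>80)&(W[...,2]>.1)&(W[...,2]<.13)&(abs(W[...,0]-.45)<.1)
    print(" tin top",W[g].mean(0),g.sum())
    w=(s<45)&(v>150)&(W[...,2]>.073)&(W[...,2]<.12)&(abs(W[...,0]-.55)<.06)&(abs(W[...,1])<.05)
    k=np.argsort(-W[w][:,0])[:6]; print(" white far +x",np.round(W[w][k],3).tolist(), np.argwhere(w)[k][:,::-1].tolist())
E
```

```text
top clip px [306.68421053 233.31578947] [305 231   4   6  19] W@.086 [0.58662971 0.0539483  0.084     ] depthmed [0.58670605 0.05306986 0.08561514]
 cliptop [0.58708166 0.0529352  0.08753221] 15
 roll ((319.8823547363281, 261.73529052734375), 10.480972290039062) W [0.50245727 0.01615912 0.138     ] [0.50186108 0.01583664 0.13887314]
 deck rect ((515.950439453125, 76.59375762939453), (243.95632934570312, 162.21092224121094), 79.02117919921875) 0.07060162746052488
 tray rim ((567.67626953125, -309.1527099609375), (182.3450927734375, 150.9517059326172), 6.266068935394287) 431
 tin top [ 0.44025474 -0.01237642  0.11511943] 88
 white far +x [[0.565, 0.005, 0.081], [0.562, 0.005, 0.08], [0.559, 0.005, 0.081], [0.557, 0.011, 0.075], [0.557, 0.016, 0.081], [0.556, 0.008, 0.083]] [[324, 241], [324, 242], [324, 243], [322, 244], [320, 244], [323, 244]]
side clip px [310.89473684 233.        ] [309 231   5   6  19] W@.086 [0.58753865 0.05074188 0.084     ] depthmed [0.58669093 0.05045561 0.08442421]
 cliptop [0.56262896 0.00500187 0.1491321 ] 16
 roll ((286.6470642089844, 243.11764526367188), 10.81227970123291) W [0.5029715  0.01220366 0.138     ] [0.50116086 0.00966277 0.1387594 ]
 deck rect ((517.960693359375, 76.40116882324219), (251.6173095703125, 162.44924926757812), 79.1280517578125) 0.07062109438035172
 tray rim ((567.5260009765625, -310.9878845214844), (179.77073669433594, 151.85369873046875), 6.532423973083496) 944
 tin top [nan nan nan] 0
 white far +x [[0.567, 0.003, 0.078], [0.563, 0.001, 0.08], [0.561, 0.002, 0.08], [0.56, 0.005, 0.076], [0.56, 0.015, 0.078], [0.559, 0.008, 0.078]] [[313, 251], [312, 252], [311, 252], [310, 252], [308, 249], [309, 251]]<stdin>:14: RuntimeWarning: Mean of empty slice.
  ret = um.true_divide(
```

Call:
{"op": "jog_arm", "data": {"series": [0.61,-0.6,0,0,0,0,1,0.61,-0.6,0,0,0,0,1,0.61,-0.6,0,0,0,0,1,0.61,-0.6,0,0,0,0,1,0.61,-0.6,0,0,0,0,1], "grip_force": 15}}

```text
time_s: 1.8
position: [0.3521, -0.3836, 0.2418]
eef_rot: [-3.064, -0.689, -0.003]
contact_force: [0.5, -0.3, 0.7]
width: 0.087
grasp_force: 0.0
```

Call:
{"op": "jog_arm", "data": {"series": [0.61,-0.6,0,0,0,0,1,0.61,-0.6,0,0,0,0,1,0.61,-0.6,0,0,0,0,1,0.61,-0.6,0,0,0,0,1,0.61,-0.6,0,0,0,0,1]}}

```text
time_s: 2.3
position: [0.4261, -0.1835, 0.2419]
eef_rot: [-3.065, -0.69, -0.003]
contact_force: [-0.2, 1.0, 0.3]
width: 0.0871
grasp_force: 0.0
```

Call:
{"op": "jog_arm", "data": {"series": [0.6,-0.6,0,0,0,0,1,0.6,-0.6,0,0,0,0,1,0.6,-0.6,0,0,0,0,1,0.6,-0.6,0,0,0,0,1,0.6,-0.6,0,0,0,0,1]}}

```text
time_s: 2.8
position: [0.4981, 0.0162, 0.2419]
eef_rot: [-3.063, -0.689, -0.004]
contact_force: [-0.9, -0.4, 0.6]
width: 0.0868
grasp_force: 0.0
```

```bash
cat >> h.py <<'E'
def to(p,yaw=None):
    s=manip.get_state();T=R.from_rotvec(s["eef_rot"]);M=T.as_matrix()
    print("t",round(s["time_s"],2),"pos",np.round(s["position"],4),"w",round(s["width"],4),"gf",round(s["grasp_force"],1),"F",np.round(s["contact_force"],1),"toolx yaw",np.degrees(np.arctan2(M[1,0],M[0,0])).round(2),"z",M[:,2].round(3))
    print("share",np.round(M.T@(np.array(p)-s["position"])/.25,4))
    if yaw is not None:
        a=np.radians(yaw);G=np.array([[np.cos(a),np.sin(a),0],[np.sin(a),-np.cos(a),0],[0,0,-1]])
        print("turn",np.round((T.inv()*R.from_matrix(G)).as_rotvec()/np.pi,4))
    return s
E
python3 -c "
from h import *
to([.503,.0155,.136],24.9)"
```

```text
t 2.8 pos [0.4981 0.0162 0.2419] w 0.0868 gf 0.0 F [-0.9 -0.4  0.6] toolx yaw 25.37 z [ 0.002  0.003 -1.   ]
share [0.0153 0.0115 0.4235]
turn [-0.0005 -0.0009  0.0026]
```

Call:
{"op": "jog_arm", "data": {"series": [0.015,0.01,0.15,0,0,0,1,0.015,0.01,0.3,0,0,0,1,0.015,0.01,0.4,0,0,0,1,0.015,0.01,0.42,0,0,0,1,0.015,0.01,0.42,0,0,0,1]}}

```text
time_s: 3.3
position: [0.5011, 0.0087, 0.1359]
eef_rot: [-3.068, -0.676, 0.002]
contact_force: [0.2, -0.2, 0.8]
width: 0.087
grasp_force: 0.0
```

Call:
{"op": "jog_arm", "data": {"series": [0,0,0,0,0,0,0.2,0,0,0,0,0,0,0.2,0,0,0,0,0,0,0.2,0,0,0,0,0,0,0.2,0,0,0,0,0,0,0.2]}}

```text
time_s: 3.8
position: [0.5015, 0.0103, 0.1369]
eef_rot: [-3.067, -0.678, -0.001]
contact_force: [-1.6, 1.8, 3.8]
width: 0.0584
grasp_force: 15.0
```

Call:
{"op": "jog_arm", "data": {"series": [0,0,0,0,0,0,0,0,0,0,0,0,0,0,0,0,0,0,0,0,0,0,0,0,0,0,0,0,0,0,0,0,0,0,0]}}

```text
time_s: 4.3
position: [0.5015, 0.0102, 0.1369]
eef_rot: [-3.067, -0.678, -0.001]
contact_force: [-2.9, 2.8, 5.3]
width: 0.0586
grasp_force: 15.0
```

Call:
{"op": "jog_arm", "data": {"series": [0,-0.01,0,0,0,0,0,0,-0.01,-0.06,0,0,0,0,0,-0.01,-0.15,0,0,0,0,0,-0.01,-0.25,0,0,0,0,0,-0.01,-0.35,0,0,0,0]}}

```text
time_s: 4.8
position: [0.4999, 0.0117, 0.2249]
eef_rot: [3.068, 0.678, -0.001]
contact_force: [1.3, 0.5, -1.0]
width: 0.0588
grasp_force: 15.0
```

Run:
```python
from h import *
to([.551,-.311,.032],24.9)
c=cap("top");to([.551,-.311,.032],24.9)
W=cloud(c);hsv=cv2.cvtColor(c["color"],cv2.COLOR_RGB2HSV)
d=(W[...,2]>.024)&(W[...,2]<.04)&(W[...,0]>.46)&(W[...,0]<.635)&(abs(W[...,1]+.31)<.1)&(hsv[...,1]<60)
print(cv2.minAreaRect(W[d][:,:2].astype(np.float32)*1000))
c=cap("side");cv2.imwrite("pics/lift.png",cv2.resize(c["color"][180:420,200:500,::-1],None,fx=2,fy=2))
```

```text
t 4.8 pos [0.4999 0.0117 0.2249] w 0.0588 gf 15.0 F [ 1.3  0.5 -1. ] toolx yaw 24.92 z [-0.001 -0.    -1.   ]
share [-0.3578  1.2569  0.7717]
turn [-0.      0.0002  0.0001]
t 4.85 pos [0.5023 0.0119 0.2293] w 0.0586 gf 15.0 F [1.3 0.2 2.1] toolx yaw 24.92 z [ 0.006 -0.001 -1.   ]
share [-0.3716  1.2504  0.7919]
turn [ 0.0012 -0.0017  0.0001]
((551.9494018554688, -311.0120849609375), (150.39450073242188, 151.49029541015625), 6.395173072814941)
```

View pics/lift.png

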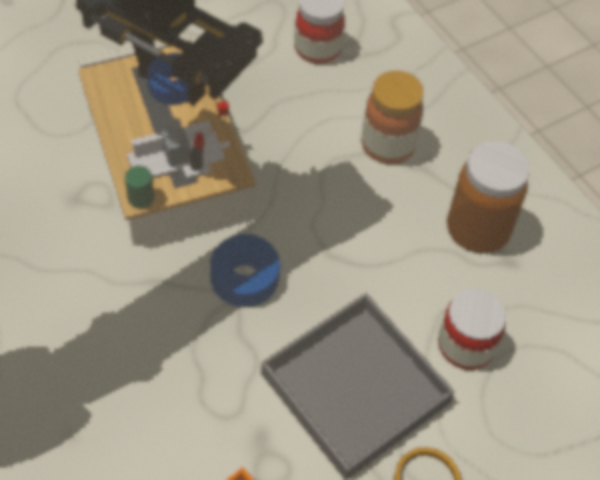

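The roll is in the fingers, clear of the post at about crop (172,80). The block, lever and tin are undisturbed. Next I carry the roll to the tray.

Call:
{"op": "jog_arm", "data": {"series": [-0.18,0.62,0,0,0,0,0,-0.18,0.62,0,0,0,0,0,-0.18,0.62,0,0,0,0,0,-0.18,0.62,0,0,0,0,0]}}

```text
time_s: 5.3
position: [0.5234, -0.1556, 0.2223]
eef_rot: [3.069, 0.663, -0.004]
contact_force: [0.2, 0.1, -0.9]
width: 0.0583
grasp_force: 15.0
```

Call:
{"op": "jog_arm", "data": {"series": [-0.18,0.62,0,0,0,0,0,-0.18,0.62,0,0,0,0,0,-0.18,0.62,0,0,0,0,0,-0.18,0.62,0.2,0,0,0,0,-0.18,0.62,0.4,0,0,0,0]}}

```text
time_s: 5.8
position: [0.5492, -0.3116, 0.1242]
eef_rot: [3.067, 0.669, 0.003]
contact_force: [-0.1, -0.2, -2.5]
width: 0.0586
grasp_force: 15.0
```

```bash
python3 -c "
from h import *
to([.552,-.311,.031],24.9)"
```

```text
t 5.8 pos [ 0.5492 -0.3116  0.1242] w 0.0586 gf 15.0 F [-0.1 -0.2 -2.5] toolx yaw 24.6 z [ 0.002 -0.003 -1.   ]
share [0.0109 0.0012 0.3727]
turn [ 0.0011 -0.0003 -0.0017]
```

Call:
{"op": "jog_arm", "data": {"series": [0,0,0.12,0,0,0,0,0,0,0.22,0,0,0,0,0,0,0.29,0,0,0,0,0,0,0.34,0,0,0,0,0,0,0.34,0,0,0,0]}}

```text
time_s: 6.3
position: [0.5476, -0.3062, 0.0375]
eef_rot: [-3.064, -0.677, 0.005]
contact_force: [-0.8, -0.4, -1.1]
width: 0.0586
grasp_force: 15.0
```

Call:
{"op": "jog_arm", "data": {"series": [0,0,0.008,0,0,0,0,0,0,0.016,0,0,0,0,0,0,0.02,0,0,0,0,0,0,0.02,0,0,0,0]}}

```text
time_s: 6.7
position: [0.5495, -0.3074, 0.0356]
eef_rot: [3.067, 0.677, 0.001]
contact_force: [0.4, 0.2, -0.7]
width: 0.0586
grasp_force: 15.0
```

Call:
{"op": "jog_arm", "data": {"series": [0,0,0.008,0,0,0,0,0,0,0.016,0,0,0,0,0,0,0.022,0,0,0,0,0,0,0.022,0,0,0,0]}}

```text
time_s: 7.1
position: [0.549, -0.3071, 0.0291]
eef_rot: [-3.067, -0.678, 0.001]
contact_force: [0.4, 0.8, -1.1]
width: 0.0587
grasp_force: 15.0
```

Call:
{"op": "jog_arm", "data": {"series": [0,0,0.004,0,0,0,0,0,0,0.008,0,0,0,0,0,0,0.008,0,0,0,0]}}

```text
time_s: 7.4
position: [0.5494, -0.3073, 0.028]
eef_rot: [3.067, 0.678, 0.0]
contact_force: [-1.4, 0.5, 3.4]
width: 0.0581
grasp_force: 15.0
```

Call:
{"op": "jog_arm", "data": {"series": [0,0,0,0,0,0,0.55,0,0,0,0,0,0,0.55,0,0,0,0,0,0,0.55,0,0,0,0,0,0,0.55,0,0,0,0,0,0,0.55]}}

```text
time_s: 7.9
position: [0.5493, -0.3072, 0.0274]
eef_rot: [3.068, 0.678, 0.0]
contact_force: [0.3, 0.7, 0.2]
width: 0.0671
grasp_force: 0.0
```

Call:
{"op": "jog_arm", "data": {"series": [0,0,-0.1,0,0,0,0.55,0,0,-0.3,0,0,0,0.55,0,0,-0.5,0,0,0,0.55,0,0,-0.7,0,0,0,0.79,0,0,-0.8,0,0,0,0.79]}}

```text
time_s: 8.4
position: [0.5511, -0.3078, 0.2331]
eef_rot: [3.063, 0.677, 0.008]
contact_force: [0.5, -0.3, 0.5]
width: 0.075
grasp_force: 0.0
```

```bash
python3 -c "
from h import *
a=np.radians(-10.93);b=np.array([.5035,.016]);X=np.array([np.cos(a),np.sin(a)]);Y=np.array([-np.sin(a),np.cos(a)])
p=b+X*.003-Y*.004
print(p)
to([*p,.20],79.07)"
```

```text
[0.50568714 0.01150373]
t 8.4 pos [ 0.5511 -0.3078  0.2331] w 0.075 gf 0.0 F [ 0.5 -0.3  0.5] toolx yaw 24.92 z [ 0.006 -0.004 -1.   ]
share [ 0.373  -1.2356  0.1265]
turn [ 2.400e-03 -3.000e-04 -3.008e-01]
```

Call:
{"op": "jog_arm", "data": {"series": [0.16,-0.5,0,0,0,-0.3,0.79,0.16,-0.5,0,0,0,-0.3,0.79,0.16,-0.5,0,0,0,-0.3,0.79,0.16,-0.5,0,0,0,-0.3,0.79,0.16,-0.5,0,0,0,-0.3,0.79]}}

```text
time_s: 8.9
position: [0.533, -0.1754, 0.2279]
eef_rot: [2.597, 1.765, -0.0]
contact_force: [-0.4, -0.3, 0.2]
width: 0.0781
grasp_force: 0.0
```

```bash
cat > look.py <<'E'
from h import *
import sys
tag=sys.argv[1]; a=np.radians(-10.93);X=np.array([np.cos(a),np.sin(a)]);Y=np.array([-np.sin(a),np.cos(a)])
for n in("top","side"):
    c=cap(n)
    if n=="top": x0,x1,y0,y1=280,350,215,295
    else: x0,x1,y0,y1=255,335,205,285
    cv2.imwrite(f"pics/{tag}_{n}.png",cv2.resize(c["color"][y0:y1,x0:x1,::-1],None,fx=7,fy=7,interpolation=cv2.INTER_CUBIC))
    out={}
    for th,z in(("leg_block",.114),("leg_index",.078),("mark_clip",.086),("crossbar",.102),("roll",.005)):
        for r in models.pinpoint(n,th)[:2]:
            p=world(c,r["location"],z=z)[:2]-[.5035,.016]
            print(n,th,np.round(r["location"],1),round(r["score"],2),"riser xy rel block0 mm",np.round([p@X*1000,p@Y*1000],1),np.round(p+[.5035,.016],3))
E
python3 look.py a; python3 -c "
from h import *
to([.505687,.0115,.15],79.07)"
```

```text
top leg_block [318.4 260.6] 0.81 riser xy rel block0 mm [2.9 5.1] [0.507 0.02 ]
top leg_index [324.8 238.6] 0.62 riser xy rel block0 mm [70.   0.1] [0.572 0.003]
top mark_clip [305.6 234.8] 0.42 riser xy rel block0 mm [69.5 55.1] [0.582 0.057]
top crossbar [313.9 258.4] 0.95 riser xy rel block0 mm [ 7.3 18.8] [0.514 0.033]
top roll [369.6 259.9] 0.66 riser xy rel block0 mm [  40.9 -140.5] [ 0.517 -0.13 ]
side leg_block [288.5 245.5] 0.92 riser xy rel block0 mm [6.8 6.5] [0.511 0.021]
side leg_block [436.6 294. ] 0.25 riser xy rel block0 mm [ 278.2 -224.7] [ 0.734 -0.257]
side mark_clip [312.4 228.6] 0.58 riser xy rel block0 mm [83.3 60.8] [0.597 0.06 ]
side crossbar [286.7 246.6] 0.7 riser xy rel block0 mm [ 4.  13.9] [0.51  0.029]
side roll [322.6 319.8] 0.77 riser xy rel block0 mm [  40.6 -148.3] [ 0.515 -0.137]
side roll [284.4 244.5] 0.7 riser xy rel block0 mm [17.9 96.5] [0.539 0.107]
t 9.5 pos [ 0.5329 -0.1771  0.2274] w 0.0777 gf 0.0 F [-0.   0.7  0.9] toolx yaw 67.85 z [-0.  0. -1.]
share [ 0.6576 -0.3851  0.3098]
turn [-0.     -0.     -0.0623]
```

View pics/a_top.png

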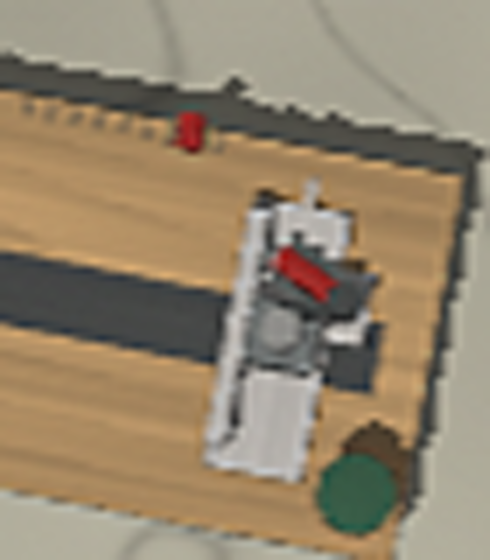

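```bash
cat > fine.py <<'E'
from h import *
a=np.radians(-10.93);X=np.array([np.cos(a),np.sin(a)]);Y=np.array([-np.sin(a),np.cos(a)]);b0=np.array([.5035,.016])
rel=lambda p:np.round([(p[:2]-b0)@X*1000,(p[:2]-b0)@Y*1000],1)
def clip(c,near):
    hsv=cv2.cvtColor(c["color"],cv2.COLOR_RGB2HSV).astype(int);h,s,v=hsv[...,0],hsv[...,1],hsv[...,2]
    w=np.clip((s-110)/100,0,1)*(((h<10)|(h>170)))*(v>60)
    u0,v0=near;w=w[v0-8:v0+9,u0-8:u0+9];g=np.mgrid[v0-8:v0+9,u0-8:u0+9]
    return (g[1]*w).sum()/w.sum(),(g[0]*w).sum()/w.sum()
if __name__=="__main__":
    c=cap("top");uv=clip(c,(306,233));print("clip top",uv,rel(world(c,uv,z=.081)))
    print("post",rel(world(c,(319.3,261.9),z=.142)),"index top",rel(world(c,(324.0,242.0),z=.078)), "index tip",rel(world(c,(324.2,240.8),z=.078)))
    c=cap("side");uv=clip(c,(311,233));print("clip side",uv,rel(world(c,uv,z=.081)))
E
python3 fine.py
```

```text
clip top (np.float64(306.73893229166663), np.float64(233.376953125)) [74.6 53. ]
post [-2.1  1.3] index top [60.   0.5] index tip [63.5  0.6]
clip side (np.float64(310.9485247959824), np.float64(233.20966729441304)) [76.6 51.7]
```

View pics/a_side.png

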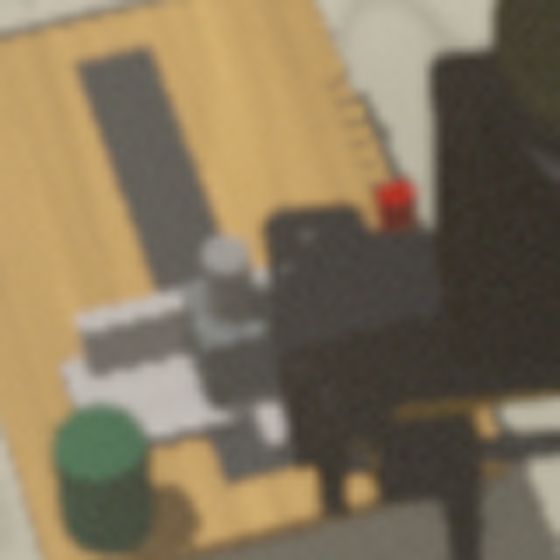

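Call:
{"op": "jog_arm", "data": {"series": [0.66,-0.39,0,0,0,-0.062,0.85,0.66,-0.39,0,0,0,-0.062,0.85,0.66,-0.39,0,0,0,-0.062,0.85,0.66,-0.39,0,0,0,-0.062,0.85,0.66,-0.39,0,0,0,-0.062,0.85]}}

```text
time_s: 10.1
position: [0.5037, 0.0202, 0.2282]
eef_rot: [-2.412, -2.012, -0.003]
contact_force: [0.1, -0.0, 0.2]
width: 0.0803
grasp_force: 0.0
```

```bash
cat > panel.py <<'E'
from fine import *
for n in("top","side"):
    c=cap(n);W=cloud(c);hsv=cv2.cvtColor(c["color"],cv2.COLOR_RGB2HSV).astype(int)
    P=(W[...,:2]-b0);x=P@X;y=P@Y
    m=(abs(x)<.09)&(y>.11)&(y<.21)&(W[...,2]>.03)&(W[...,2]<.14)&(hsv[...,1]<50)&(hsv[...,2]>120)
    if m.sum(): print(n,"panel n",m.sum(),"y pct mm",np.round(np.percentile(y[m],[5,25,50,75,95])*1000,1),"z",np.round(np.percentile(W[...,2][m],[5,50,95]),3),"u,v",np.round(np.argwhere(m).mean(0)[::-1],2),"x",np.round(np.percentile(x[m],[5,95]),3))
E
python3 panel.py; python3 -c "
from h import *
to([.5047,.0126,.102],79.07)"
```

```text
top panel n 170 y pct mm [185.3 187.4 189.8 192.  194. ] z [0.064 0.07  0.074] u,v [254.52 251.27] x [-0.068  0.066]
side panel n 109 y pct mm [182.  184.2 186.2 189.  192.4] z [0.066 0.069 0.073] u,v [277.01 202.81] x [-0.069  0.072]
t 10.2 pos [0.5046 0.0134 0.2278] w 0.0803 gf 0.0 F [-0.4 -1.   0.7] toolx yaw 79.19 z [ 0.001 -0.001 -1.   ]
share [-2.700e-03  4.000e-04  5.031e-01]
turn [0.0003 0.0003 0.0007]
```

Call:
{"op": "jog_arm", "data": {"series": [-0.003,0,0.15,0,0,0,0.85,-0.003,0,0.28,0,0,0,0.85,-0.003,0,0.36,0,0,0,0.85,-0.003,0,0.4,0,0,0,0.85,-0.003,0,0.4,0,0,0,0.85]}}

```text
time_s: 10.7
position: [0.5038, 0.0105, 0.1262]
eef_rot: [-2.424, -1.995, 0.003]
contact_force: [0.1, -0.2, -0.5]
width: 0.0806
grasp_force: 0.0
```

Call:
{"op": "jog_arm", "data": {"series": [0,0,0.04,0,0,0,0.85,0,0,0.07,0,0,0,0.85,0,0,0.095,0,0,0,0.85,0,0,0.1,0,0,0,0.85,0,0,0.1,0,0,0,0.85]}}

```text
time_s: 11.2
position: [0.5045, 0.0119, 0.1024]
eef_rot: [-2.423, -1.999, 0.0]
contact_force: [-0.1, 0.4, -0.4]
width: 0.0806
grasp_force: 0.0
```

```bash
python3 -c "
from h import *
c=cap('side')
cv2.imwrite('pics/down.png',cv2.resize(c['color'][190:300,240:350,::-1],None,fx=5,fy=5,interpolation=2))
to([.5047,.0126,.102],79.07)"
```

```text
t 11.25 pos [0.5047 0.0119 0.1026] w 0.0804 gf 0.0 F [-0.4  1.1  0.1] toolx yaw 79.06 z [ 0. -0. -1.]
share [ 0.0028 -0.0004  0.0025]
turn [ 0.0001  0.     -0.0001]
```

View pics/down.png

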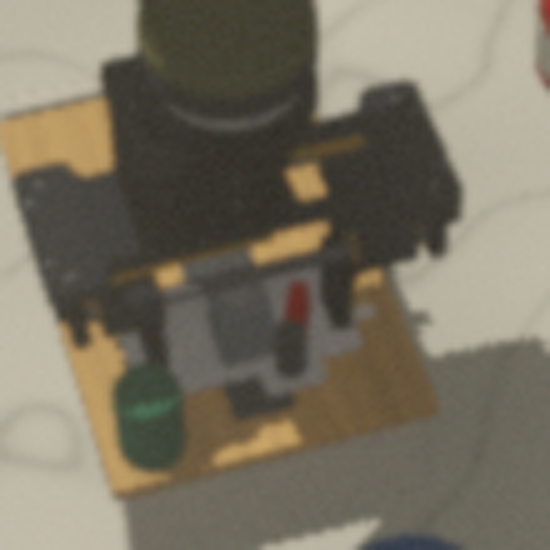

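Call:
{"op": "jog_arm", "data": {"series": [0.03,0,0,0,0,0,0.85,0.07,0,0,0,0,0,0.85,0.11,0,0,0,0,0,0.85,0.15,0,0,0,0,0,0.85,0.16,0,0,0,0,0,0.85]}}

```text
time_s: 11.75
position: [0.5127, 0.0528, 0.1027]
eef_rot: [2.421, 2.001, 0.002]
contact_force: [1.0, -4.3, 1.4]
width: 0.0807
grasp_force: 1.8
```

Call:
{"op": "jog_arm", "data": {"series": [0,0,0,0,0,0,0.85,0,0,0,0,0,0,0.85]}}

```text
time_s: 11.95
position: [0.5123, 0.0514, 0.1026]
eef_rot: [-2.423, -1.999, -0.001]
contact_force: [-0.2, -1.4, 1.0]
width: 0.0804
grasp_force: 1.1
```

```bash
sed -i 's/(y<.21)/(y<.30)/;s/y>.11/y>.15/' panel.py; python3 panel.py; python3 -c "
from fine import *
s=to([.5047,.0126,.102],79.07);print(rel(s['position']))"
```

```text
top panel n 282 y pct mm [187.  206.  221.4 225.3 228.4] z [0.055 0.067 0.074] u,v [246.11 249.11] x [-0.063  0.062]
side panel n 131 y pct mm [198.8 215.4 219.3 222.3 227.2] z [0.045 0.066 0.072] u,v [246.4  202.73] x [-0.072 -0.025]
t 12.05 pos [0.5121 0.0509 0.1025] w 0.0806 gf 1.1 F [ 0.4 -2.4  2.4] toolx yaw 79.02 z [-0. -0. -1.]
share [-0.1562  0.      0.0021]
turn [-0.      0.     -0.0003]
[ 1.8 35.9]
```

```bash
sed -i 's/W\[...,2\]>.03/W[...,2]>.062/;s/y>.15/y>.205/' panel.py; python3 panel.py
python3 - <<'E'
from fine import *
for n in("top","side"):
    c=cap(n)
    for th in("leg_index","mark_clip","leg_block","crossbar"):
        for r in models.pinpoint(n,th)[:2]: print(n,th,np.round(r["location"],1),round(r["score"],2),rel(world(c,r["location"],z=dict(leg_index=.078,mark_clip=.086,leg_block=.114,crossbar=.102)[th])))
c=cap("top");cv2.imwrite("pics/mid_top.png",cv2.resize(c["color"][205:300,240:350,::-1],None,fx=6,fy=6,interpolation=2))
E
```

```text
top panel n 174 y pct mm [218.6 221.9 224.  226.2 228.5] z [0.063 0.07  0.074] u,v [243.01 248.14] x [-0.067  0.068]
side panel n 75 y pct mm [215.7 218.7 221.  223.8 227.5] z [0.065 0.069 0.072] u,v [246.52 200.01] x [-0.071 -0.023]
side leg_index [309.1 243.5] 0.91 [63.1 24.5]
side mark_clip [311.6 230.1] 0.62 [79.9 56.8]
side leg_block [282.9 235.7] 0.57 [ 2.5 39.2]
side crossbar [281.1 234.2] 0.71 [ 1.8 54.6]
```

View pics/mid_top.png

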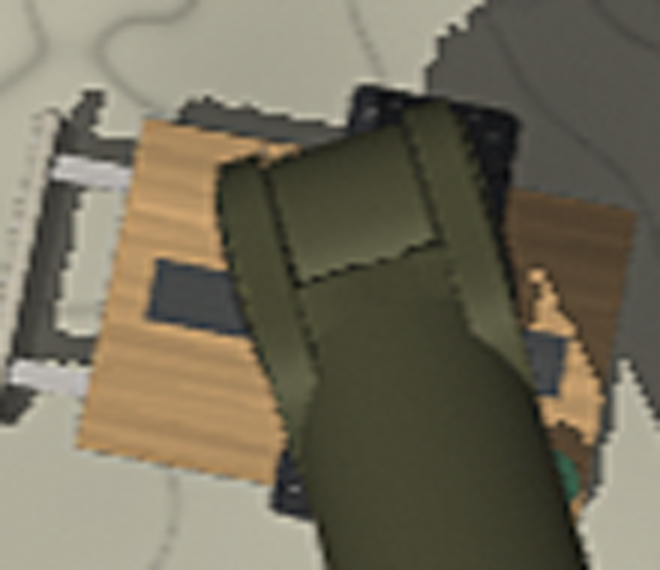

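Call:
{"op": "jog_arm", "data": {"series": [0.02,0,0,0,0,0,0.85,0.04,0,0,0,0,0,0.85,0.06,0,0,0,0,0,0.85,0.07,0,0,0,0,0,0.85,0.07,0,0,0,0,0,0.85]}}

```text
time_s: 13.2
position: [0.5156, 0.0692, 0.1024]
eef_rot: [-2.422, -2.0, -0.001]
contact_force: [1.2, -2.6, 0.9]
width: 0.0807
grasp_force: 1.4
```

Call:
{"op": "jog_arm", "data": {"series": [0,0,0,0,0,0,0.85,0,0,0,0,0,0,0.85]}}

```text
time_s: 13.4
position: [0.5154, 0.0684, 0.1024]
eef_rot: [-2.423, -1.999, -0.0]
contact_force: [1.1, -3.2, 0.6]
width: 0.0806
grasp_force: 1.4
```

```bash
python3 panel.py
python3 - <<'E'
from fine import *
s=to([.5047,.0126,.102],79.07);print(rel(s['position']))
c=cap("side");uv=clip(c,(311,233));print("clip side",uv,rel(world(c,uv,z=.081)))
for th in("leg_index","mark_clip"):
    for r in models.pinpoint("side",th)[:2]: print(th,np.round(r["location"],1),round(r["score"],2),rel(world(c,r["location"],z=dict(leg_index=.078,mark_clip=.086)[th])))
cv2.imwrite("pics/at_side.png",cv2.resize(c["color"][205:265,270:340,::-1],None,fx=10,fy=10,interpolation=2))
E
```

```text
top panel n 182 y pct mm [217.7 239.1 241.5 244.1 246. ] z [0.064 0.069 0.075] u,v [237.45 247.3 ] x [-0.067  0.067]
side panel n 73 y pct mm [232.6 236.5 238.7 242.1 246.3] z [0.064 0.068 0.072] u,v [244.79 195.42] x [-0.071 -0.024]
t 13.5 pos [0.5154 0.0682 0.1024] w 0.0805 gf 1.4 F [ 0.6 -2.8  0.7] toolx yaw 79.03 z [-0.  0. -1.]
share [-2.265e-01  2.000e-04  1.700e-03]
turn [-0.     -0.     -0.0002]
[ 1.8 53.5]
clip side (np.float64(310.7832258064515), np.float64(234.02193548387092)) [75.4 49.4]
mark_clip [311.4 234.1] 0.42 [75.5 44.8]
mark_clip [245.2 154.2] 0.32 [-11.3 375.5]
```

View pics/at_side.png

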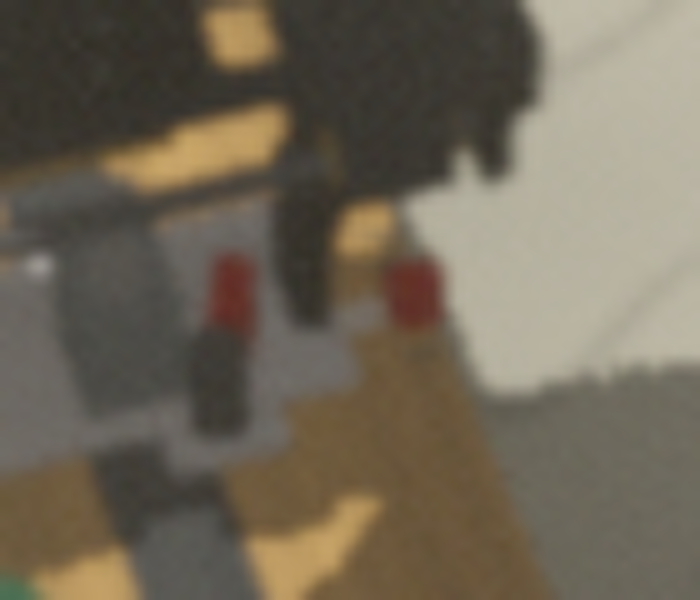

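Run:
```python
from fine import *
c=cap("side")
print("idx meas",rel(world(c,(306,236),z=.078)))
def px(x,y,z):
    p=b0+X*x/1000+Y*y/1000
    return np.round(cv2.projectPoints(np.array([[*p,z]]),np.array(c["rvec"]).astype(float),np.array(c["tvec"]).astype(float),np.array(c["intrinsics"]),None)[0].ravel(),1)
print("idx pred y=50,52.3",px(59,50,.078),px(59,52.3,.078))
for y in(49,52,55):
  print("clip y",y,"crop top rows -x",[((px(x,y+d,z)-[270,205]+.5)*10).round(0).tolist() for x,d,z in((68,5,.086),(82,5,.086),(68,-5,.086),(82,-5,.086),(68,-5,.070),(82,-5,.070))])
```

```text
idx meas [63.  49.4]
idx pred y=50,52.3 [304.4 236.2] [304.1 235.5]
clip y 49 crop top rows -x [[378.0, 276.0], [432.0, 262.0], [391.0, 306.0], [445.0, 292.0], [391.0, 347.0], [445.0, 333.0]]
clip y 52 crop top rows -x [[375.0, 267.0], [429.0, 253.0], [387.0, 297.0], [441.0, 283.0], [388.0, 338.0], [441.0, 324.0]]
clip y 55 crop top rows -x [[371.0, 258.0], [425.0, 245.0], [383.0, 288.0], [437.0, 274.0], [384.0, 329.0], [437.0, 315.0]]
```

Call:
{"op": "jog_arm", "data": {"series": [0.003,0.004,0,0,0,0,0.85,0.003,0.004,0,0,0,0,0.6,0.003,0.004,0,0,0,0,0.3,0.003,0.004,0,0,0,0,0.1,0.003,0.004,0,0,0,0,0], "grip_force": 25}}

```text
time_s: 14.2
position: [0.5181, 0.0683, 0.1026]
eef_rot: [2.422, 1.998, 0.004]
contact_force: [2.3, -4.3, -1.9]
width: 0.0562
grasp_force: 7.3
```

Call:
{"op": "jog_arm", "data": {"series": [0,0,0,0,0,0,-0.1,0,0,0,0,0,0,-0.3,0,0,0,0,0,0,-0.5,0,0,0,0,0,0,-0.5,0,0,0,0,0,0,-0.5]}}

```text
time_s: 14.7
position: [0.5183, 0.0685, 0.1031]
eef_rot: [2.422, 1.997, 0.005]
contact_force: [3.9, -4.8, -1.4]
width: 0.0358
grasp_force: 27.3
```

Call:
{"op": "jog_arm", "data": {"series": [0,0,0,0,0,0,-0.5,0,0,0,0,0,0,-0.5,0,0,0,0,0,0,-0.5,0,0,0,0,0,0,-0.5,0,0,0,0,0,0,-0.5]}}

```text
time_s: 15.2
position: [0.5183, 0.0685, 0.1031]
eef_rot: [2.422, 1.997, 0.005]
contact_force: [4.7, -4.9, -2.1]
width: 0.0358
grasp_force: 27.3
```

```bash
python3 panel.py
python3 - <<'E'
from fine import *
s=to([.5047,.0126,.102],79.07);print(rel(s['position']))
c=cap("side");a=c["color"][205:265,270:340,::-1];t=cap("top")
W=cloud(t);h=cv2.cvtColor(t["color"],cv2.COLOR_RGB2HSV).astype(int)
m=(h[...,0]>95)&(h[...,0]<125)&(h[...,1]>100)&(abs(W[...,0]-.55)<.07)&(abs(W[...,1]+.31)<.07);print("roll",W[m].mean(0),m.sum(),np.percentile(W[m][:,2],[5,50,95]))
b=t["color"][215:285,395:465,::-1]
cv2.imwrite("pics/fin.png",np.hstack([cv2.resize(a,(490,420),interpolation=2),cv2.resize(b,(300,420),interpolation=2)]))
E
```

```text
top panel n 178 y pct mm [226.6 240.  242.1 244.4 246.6] z [0.064 0.069 0.074] u,v [236.89 247.97] x [-0.067  0.066]
side panel n 79 y pct mm [233.  236.  238.7 242.2 245.4] z [0.064 0.069 0.073] u,v [245.15 195.27] x [-0.07  -0.021]
t 15.3 pos [0.5183 0.0685 0.1031] w 0.0354 gf 27.3 F [ 4.2 -5.2 -0.8] toolx yaw 79.03 z [ 0.004 -0.    -1.   ]
share [-0.2298 -0.011   0.0042]
turn [ 0.0012 -0.0002 -0.0002]
[ 4.6 54.3]
roll [ 0.55141701 -0.30186445  0.02755081] 271 [0.01559756 0.02836355 0.03417758]
```

View pics/fin.png

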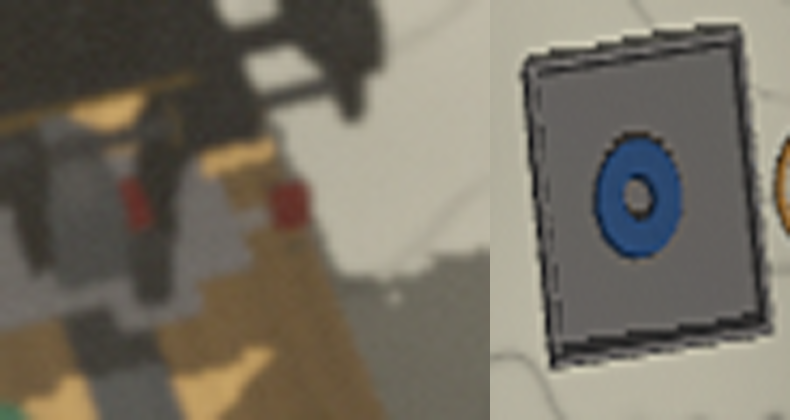

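```bash
python3 -c "
from cell import manip
print(manip.finish_job())"
```

```text
the job is handed in; nothing more can be done
None
```

I handed the job in at about 15 s. The roll lies flat in the grey tray and the leg is held within about 1 mm of the red clip by my camera estimate. The lever is squeezed shut at 36 mm finger opening with about 27 N grip. `finish_job` returned no verdict.

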